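# Snap the peg tub's lid shut all round

## Task

The tent pegs are packed, but the lid of the clear tub is only resting in place: its four orange rim sections still stand up. Press each of the four down with the fingertips until it snaps fully home, flush with the white corners. Leave the tub standing where it is, not lifted, tipped or shoved along, and leave the mug and the steel peg extractor where they lie.

Things in the scene. Friction and masses are not known exactly. Their poses are not given: they have to be found in the camera images.
- tub: clear plastic storage tub with a clear lid, loose on the bench, about 0.9 kg with five purple pegs and a mallet head packed inside; 150 mm (its x) by 220 mm (its y), vertical walls, 70 mm high to the top of the four white fixed lid corners (each 28 x 28 mm). The lid's middle is recessed, its top 62 mm up. Origin at the centre of the underside, z up. Around the rim, between the white corners, lie four orange sections, each of which slides straight down up to 8 mm and stays
- front_top (a point): centre of the top face of the orange rim section on the tub's -x side (22 mm in the tub's x by 160 mm in its y, at tub x -64 mm, y 0); its height over the tub's underside is 78 mm when fully open, 70 mm when shut; it moves with the section
- back_top (a point): the same for the section on the tub's +x side (22 by 160 mm, at tub x +64 mm, y 0)
- left_top (a point): the same for the section on the tub's +y side (90 mm in the tub's x by 22 mm in its y, at tub x 0, y +99 mm)
- right_top (a point): the same for the section on the tub's -y side (90 by 22 mm, at tub x 0, y -99 mm)
- snap_front (a joint): how far the front section is pressed down, m: 0 fully open, 0.008 fully home; 0 to 0.003 at the start. All four catch stiffly: about 6 N moves one down, anywhere along its length, it stays where it is left, and the last of the 8 mm ends on a hard stop. A press of 10 to 15 N at the middle takes it home
- snap_back (a joint): the same for the back section
- snap_left (a joint): the same for the left section
- snap_right (a joint): the same for the right section
- mug_mid (a point): bystander: centre of a blue ceramic mug, half-way up, 80 mm across at the rim, 92 mm high, with a handle at one side; loose on the bench beside one end of the tub
- extractor: bystander: steel peg extractor lying on the bench beside one end of the tub, 12 mm bar; a 102 mm cross handle, a shank along its x and a hook at the +x end, 160 mm long over all; origin under the middle of the shank

How it is judged:
At the end, for the whole second after the job is handed in: All four orange sections are snapped home (at least 6.5 of 8 mm down) and stay there; the tub stands level and at rest within 30 mm of where it began; mug and extractor are within 20 mm of where they began (value of joint each of snap_front, snap_back, snap_left, snap_right above 0.0065 m and distance of tub from where it was at the start of the episode below 0.03 m and angle between tub's own z axis and vertical below 0.05 rad and linear speed of tub below 0.02 m/s and distance of each of mug_mid, extractor from where it was at the start of the episode below 0.02 m); the robot touches nothing.
It fails at once if the tub is lifted off the bench (over 12 mm) (height (world z) of tub above 0.012 m).
It fails at once if the tub is tipped (over 0.15 rad) (angle between tub's own z axis and vertical above 0.15 rad).
It fails at once if the tub is pushed over 40 mm along the bench (distance of tub from where it was at the start of the episode above 0.04 m).
It fails at once if the mug is moved over 20 mm or lifted (distance of mug_mid from where it was at the start of the episode above 0.02 m).
It fails at once if the extractor is moved over 20 mm or lifted (distance of extractor from where it was at the start of the episode above 0.02 m).
It also fails if it takes over 50 s, if anything falls off the work surface, if the arm or the gripper's body presses on something with over 40 N, if the wrist force passes 120 N, or if a joint passes its speed limit or range.

## Robot

A 6-joint arm with a two-finger parallel gripper is mounted at the origin on the work surface. World frame = base frame: x ahead of the robot, y to its left, z up, the work surface at z = 0. Lengths are in m, angles in rad, forces in N, time in s.
With the tool pointing down it reaches from about 0.35 to 0.85 m from the base axis. Payload 8.1 kg.
Tool frame: the origin (TCP) lies on the mounting face of the last link; the fingertips stand 186 mm ahead of it and the grasp point (between the pads) lies 167 mm ahead of it; y points along the fingers, x is the direction in which the jaws open and shut, and the axes are right-handed (so a half turn about y gives the same grasp; the last joint's range is limited). The gripper opens to 93 mm and grips with 3 to 60 N. Pads are 15 mm wide; open, the fingers measure 128 mm over their backs; the gripper's body (75 mm by 188 mm) begins 65 mm behind the grasp point.
Start: joints at [1.068, 0.13, 1.488, -0, 1.523, -0.085], TCP at [0.243, 0.548, 0.405] pointing down, gripper open.
Joint ranges: [-2.96, 2.96], [-0.89, 2.26], [0.02, 2.5], [-1.34, 4.48], [0, 2.73], [-2.66, 2.66]. Speed limits (rad/s): [2.39, 2.39, 2.79, 3.14, 3.14, 3.14].

## Interface

Orientations are given as a rotation vector (axis times angle).
In Python, from plant import robot, imaging gives the robot as it stands.
- The arm moves only by the shell command python3 -m inch 'ROWS' [OPENING] [FORCE]. ROWS is JSON, a list of rows, each an object of numbers: "x", "y", "z": the shift along the tool's x, y, z in mm; "twist": the turn about the tool's y in rad. In form: [{"x": .., "y": .., "z": .., "twist": ..}, ...]. A call has 1 to 12 rows; each row shifts and turns the commanded pose from where the row before left it, along the tool's axes as they then stand; what a row does not reach is not made up. A row lasts 1/10 s, in which the tool goes at most 50 mm and 8.59 degrees, less where a joint would pass 70% of its speed; a pose out of reach is approached as far as the arm can. A call with a gripper value outside its range is refused whole. OPENING is the gripper command: -1 is shut, 1 is fully open, values between are in proportion, set as the call begins (- or left out, the last holds). The fingers move at their own pace and stop on an object; FORCE is the grip in N (left out, the last holds). Time passes only in rows, so rows that do not move let the fingers close. It gives the time, the measured TCP pose, the force and the opening at its end, in the units of the state.
- robot.read_state(): the state, without advancing time (a new reading comes with each control period).
- imaging.read_camera(name): name is "side" or "top" or "wrist"; returns a dict with "color" (420x560x3 uint8, red, green, blue), "depth" (420x560 float32, m along the optical axis (not along the pixel's ray), 0 where there is no reading), "fx", "fy", "cx", "cy" (pixels), "rvec" (rotation vector, rad) and "tvec" (3), from world to camera coordinates, as OpenCV has them; the wrist camera has in their place "tool_from_camera" (4x4, takes a point from camera to tool coordinates, whose origin is the TCP and whose axes are the tool frame's). Camera axes: x right, y down, z forward; pixel columns grow to the right and rows downward; lengths in m; the calibration is good to about 2 mm. A picture is of the moment at which its call begins: read the wrist's pose just before it.
- robot.close_job(): hands the job in, once; it reports no verdict.
The state is a dict: "t": time; "q": joint angles; "dq": joint speeds; "joint_torque": joint torques, N m; "tool_pos": TCP position; "orientation": TCP orientation; "force": force on the tool from outside, world axes, zero at the start; "wrist_torque": the same for the moment, N m; "opening": finger opening in m.
Only numpy, scipy, OpenCV 4.12 (cv2) and the standard library are available. Lean on these libraries where they do the work, as an engineer would, in place of code of your own. Each camera call takes 0.05 s, during which the arm holds its last target.

## Working session

There is one attempt and no reset: what is moved stays moved. The work goes in short steps, Python scripts to look and compute and a shell command to move; the robot and the scene stay as the last step left them, time stands still between calls to the robot, and variables do not carry over. Pictures are saved under pics/ and viewed, and the job is handed in when it is done.

```bash
mkdir -p pics; ls
python3 - <<'E'
from plant import robot, imaging
import cv2,numpy as np
s=robot.read_state();print(s)
for n in ["top","side"]:
    c=imaging.read_camera(n);cv2.imwrite(f"pics/{n}0.png",c["color"][:,:,::-1])
    print(n,c["fx"],c["cx"],c["cy"],c["rvec"],c["tvec"])
    np.savez(f"{n}0.npz",**c)
E
```

```text
pics
{'t': 0.0, 'q': array([ 1.06757868e+00,  1.31168958e-01,  1.48923678e+00,  4.72287043e-06,
        1.52303205e+00, -8.54166473e-02]), 'dq': array([ 9.93112714e-05,  3.52479110e-04, -6.33896546e-04, -3.32691428e-04,
        2.71305354e-04,  5.89108811e-04]), 'joint_torque': array([-6.99104203e-04, -5.59832740e+01, -4.91770506e+01,  7.67405285e-02,
        3.51302465e-02, -1.66872969e-04]), 'tool_pos': array([0.24333068, 0.54819896, 0.40370584]), 'orientation': array([-1.37925209, -0.89495147,  0.89763053]), 'force': array([0.06838396, 0.03787094, 0.28819784]), 'wrist_torque': array([ 0.01692734,  0.01450175, -0.01326445]), 'opening': 0.09299558016710942}
top 538.3624875589317 273.93361831728106 200.6101369702427 [ 2.19190522 -2.21080845  0.06171953] [0.01434443 0.54950986 1.25995174]
side 379.661250679932 287.4339516144882 206.32313324707445 [ 1.98928468 -0.81686346  0.42927675] [-0.36375804  0.26660444  0.49464778]
```

View pics/top0.png

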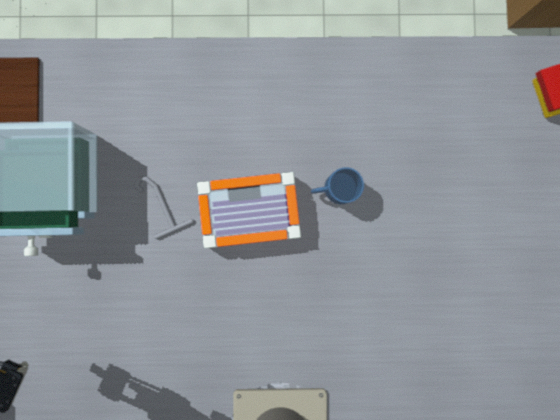

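View pics/side0.png

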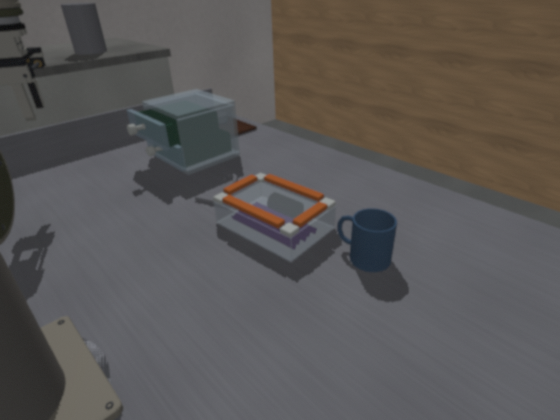

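```bash
cat > h.py <<'E'
import numpy as np,cv2
def load(n): return dict(np.load(n,allow_pickle=True))
def ray(c,uv):
    uv=np.atleast_2d(np.asarray(uv,float))
    R=cv2.Rodrigues(np.asarray(c["rvec"],float))[0];t=np.asarray(c["tvec"],float).ravel()
    d=np.c_[(uv[:,0]-c["cx"])/c["fx"],(uv[:,1]-c["cy"])/c["fy"],np.ones(len(uv))]
    return -R.T@t, d@R
def plane(c,uv,z):
    o,d=ray(c,uv); return o+d*((z-o[2])/d[:,2])[:,None]
def cloud(c):
    v,u=np.mgrid[:420,:560]; o,d=ray(c,np.c_[u.ravel(),v.ravel()])
    return (o+d*c["depth"].ravel()[:,None]).reshape(420,560,3)
E
python3 - <<'E'
from h import *
R=cv2.Rodrigues(np.array([-1.37925209, -0.89495147,  0.89763053]))[0];print(R.round(3))
c=load("top0.npz");P=cloud(c);h=cv2.cvtColor(c["color"],cv2.COLOR_RGB2HSV)
m=((h[...,0]<20)&(h[...,0]>4)&(h[...,1]>150)&(h[...,2]>120)).astype(np.uint8)
n,l,s,ce=cv2.connectedComponentsWithStats(m)
for i in range(1,n):
    if s[i,4]<100: continue
    q=P[l==i]; ok=c["depth"][l==i]>0
    v,u=np.nonzero(l==i)
    r=cv2.minAreaRect(plane(c,np.c_[u,v],0.077)[:,:2].astype(np.float32)*1000)
    print(s[i],ce[i],np.median(q[ok],0).round(4),np.percentile(q[ok][:,2],[5,50,95]).round(4),r)
E
```

```text
[[ 0.406 -0.001 -0.914]
 [ 0.914 -0.002  0.406]
 [-0.002 -1.     0.   ]]
[211 174  70  16 628] [245.22133758 181.43789809] [0.5909 0.075  0.0748] [0.0708 0.0748 0.0784] ((589.8789672851562, 73.99304962158203), (21.144216537475586, 156.55247497558594), 5.76710319519043)
[286 186  13  39 352] [292.0625     204.81534091] [ 0.5365 -0.0304  0.0742] [0.0699 0.0742 0.0786] ((537.13916015625, -30.099428176879883), (85.8408203125, 21.092430114746094), 5.720881938934326)
[199 195  12  39 345] [204.54202899 214.05797101] [0.5178 0.1655 0.076 ] [0.0718 0.076  0.0796] ((517.788330078125, 165.9506072998047), (87.1421127319336, 19.67308235168457), 5.8261823654174805)
[217 230  70  17 636] [251.29874214 237.99371069] [0.4633 0.0622 0.0757] [0.072  0.0757 0.0795] ((463.2552490234375, 61.02522659301758), (20.45322036743164, 156.2947235107422), 5.823150157928467)
```

```bash
cat > d.py <<'E'
import sys
from h import *
from plant import robot
T=dict(front=(.4633,.061),back=(.5899,.074),left=(.5178,.1658),right=(.5368,-.0303))
s=robot.read_state();R=cv2.Rodrigues(s["orientation"])[0]
w=sys.argv[1];p=np.array([*T[w],0.090])  # fingertip 12 mm over open section
tip=s["tool_pos"]+R@[0,.186,0]
print("t",round(s["t"],2),"tip",tip.round(4),"heading deg",np.degrees(np.arctan2(R[1,0],R[0,0])).round(2),"tilt",R[:,1].round(4),"F",s["force"].round(1),"op",s["opening"].round(4))
print("to hover 90mm, tool mm",((p-tip)@R*1000).round(1))
E
python3 -m inch '[{"twist":0.15},{"twist":0.15},{"twist":0.15},{"twist":0.15},{"twist":0.15},{"twist":0.15},{"twist":0.15}]' -1 30; python3 d.py left
```

```text
$[0]: bad value
Traceback (most recent call last):
  File "d.py", line 8, in <module>
    print("t",round(s["t"],2),"tip",tip.round(4),"heading deg",np.degrees(np.arctan2(R[1,0],R[0,0])).round(2),"tilt",R[:,1].round(4),"F",s["force"].round(1),"op",s["opening"].round(4))
                                                                                                                                                                  ^^^^^^^^^^^^^^^^^^
AttributeError: 'float' object has no attribute 'round'
```

```bash
sed -i 's/s\["opening"\].round(4)/round(s["opening"],4)/' d.py
python3 -m inch '[{"x":0,"y":0,"z":0,"twist":0.149},{"x":0,"y":0,"z":0,"twist":0.149},{"x":0,"y":0,"z":0,"twist":0.149},{"x":0,"y":0,"z":0,"twist":0.149},{"x":0,"y":0,"z":0,"twist":0.149},{"x":0,"y":0,"z":0,"twist":0.149},{"x":0,"y":0,"z":0,"twist":0.149}]' -1 30; python3 d.py left
```

```text
t: 0.8
tool_pos: [0.2434, 0.5483, 0.4041]
orientation: [-1.57, -0.081, 0.082]
force: [-0.7, -1.2, -0.4]
opening: 0.0409
t 0.8 tip [0.2433 0.5481 0.2181] heading deg 5.95 tilt [-6.e-04 -1.e-03 -1.e+00] F [-0.7 -1.2 -0.4] op 0.0409
to hover 90mm, tool mm [ 233.5  128.3 -408.6]
```

```bash
python3 -m inch '[{"x":8,"y":0,"z":-40,"twist":0},{"x":8,"y":0,"z":-40,"twist":0},{"x":8,"y":0,"z":-40,"twist":0},{"x":8,"y":0,"z":-40,"twist":0},{"x":8,"y":0,"z":-40,"twist":0},{"x":10,"y":0,"z":-40,"twist":0},{"x":20,"y":0,"z":-40,"twist":0},{"x":30,"y":0,"z":-30,"twist":0},{"x":35,"y":0,"z":-30,"twist":0},{"x":35,"y":0,"z":-30,"twist":0},{"x":35,"y":0,"z":-30,"twist":0},{"x":0,"y":0,"z":0,"twist":0}]'; python3 d.py left
```

```text
t: 2.0
tool_pos: [0.4941, 0.17, 0.4036]
orientation: [-1.571, -0.082, 0.083]
force: [0.7, 0.2, -1.4]
opening: 0.0007
t 2.0 tip [0.494  0.1697 0.2176] heading deg 6.04 tilt [-5.0e-04 -1.7e-03 -1.0e+00] F [ 0.7  0.2 -1.4] op 0.0007
to hover 90mm, tool mm [ 23.3 127.6  -6.2]
```

```bash
python3 -m inch '[{"x":23,"y":10,"z":-6,"twist":0},{"x":0,"y":35,"z":0,"twist":0},{"x":0,"y":35,"z":0,"twist":0},{"x":0,"y":30,"z":0,"twist":0},{"x":0,"y":17,"z":0,"twist":0},{"x":0,"y":0,"z":0,"twist":0},{"x":0,"y":0,"z":0,"twist":0}]'; python3 d.py left
python3 - <<'E'
from plant import imaging
import cv2
c=imaging.read_camera("side")["color"][130:270,160:440];cv2.imwrite("pics/side1.png",cv2.resize(c[:,:,::-1],None,fx=2.5,fy=2.5))
E
```

```text
t: 2.7
tool_pos: [0.5144, 0.1702, 0.2779]
orientation: [-1.569, -0.086, 0.087]
force: [0.3, 0.5, 0.1]
opening: 0.0008
t 2.7 tip [0.5142 0.1702 0.0919] heading deg 6.32 tilt [-7.e-04 -1.e-04 -1.e+00] F [0.3 0.5 0.1] op 0.0008
to hover 90mm, tool mm [ 3.1  1.9 -4.7]
```

View pics/side1.png

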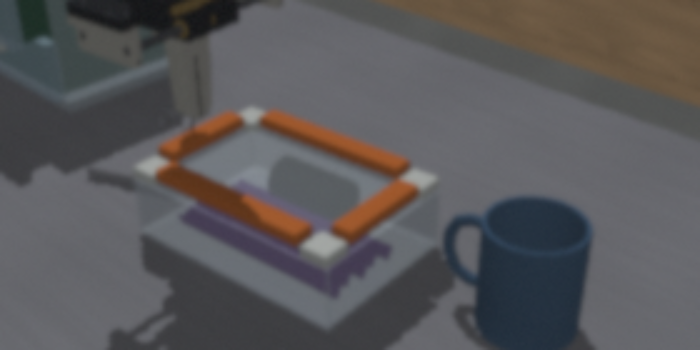

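The crop shows the closed fingertips (about 190,115) just above the left section. I'll correct by 5 mm and press in small steps.

```bash
python3 -m inch '[{"x":3,"y":0,"z":-5,"twist":0},{"x":0,"y":8,"z":0,"twist":0},{"x":0,"y":4,"z":0,"twist":0},{"x":0,"y":3,"z":0,"twist":0},{"x":0,"y":0,"z":0,"twist":0},{"x":0,"y":0,"z":0,"twist":0}]'; python3 d.py left
```

```text
t: 3.35
tool_pos: [0.518, 0.1653, 0.2625]
orientation: [-1.569, -0.086, 0.087]
force: [-0.9, -0.0, 0.2]
opening: 0.0002
t 3.35 tip [0.518  0.1653 0.0765] heading deg 6.3 tilt [-4.e-04 -0.e+00 -1.e+00] F [-0.9 -0.   0.2] op 0.0002
to hover 90mm, tool mm [ -0.1 -13.5   0.5]
```

```bash
python3 -m inch '[{"x":0,"y":2,"z":0,"twist":0},{"x":0,"y":2,"z":0,"twist":0},{"x":0,"y":0,"z":0,"twist":0},{"x":0,"y":0,"z":0,"twist":0}]'; python3 d.py left;python3 -m inch '[{"x":0,"y":2,"z":0,"twist":0},{"x":0,"y":0,"z":0,"twist":0},{"x":0,"y":0,"z":0,"twist":0}]'; python3 d.py left
```

```text
t: 3.75
tool_pos: [0.5182, 0.1653, 0.2589]
orientation: [-1.569, -0.087, 0.086]
force: [-1.0, -1.0, 3.3]
opening: 0.0006
t 3.75 tip [0.5182 0.1653 0.0729] heading deg 6.31 tilt [ 1.e-04  1.e-04 -1.e+00] F [-1.  -1.   3.3] op 0.0006
to hover 90mm, tool mm [ -0.3 -17.1   0.5]
t: 4.05
tool_pos: [0.5182, 0.1653, 0.2569]
orientation: [-1.569, -0.087, 0.086]
force: [-2.3, 0.1, 4.3]
opening: 0.001
t 4.05 tip [0.5182 0.1653 0.0709] heading deg 6.3 tilt [ 2.e-04  1.e-04 -1.e+00] F [-2.3  0.1  4.3] op 0.001
to hover 90mm, tool mm [ -0.4 -19.1   0.5]
```

```bash
for i in 1 2; do python3 -m inch '[{"x":0,"y":1,"z":0,"twist":0},{"x":0,"y":0,"z":0,"twist":0},{"x":0,"y":0,"z":0,"twist":0}]'; done
```

```text
t: 4.35
tool_pos: [0.5182, 0.1653, 0.2563]
orientation: [-1.569, -0.087, 0.086]
force: [-4.3, -0.5, 7.1]
opening: 0.0004
t: 4.65
tool_pos: [0.5182, 0.1654, 0.2563]
orientation: [-1.569, -0.087, 0.086]
force: [-7.6, -1.6, 17.1]
opening: 0.0005
```

Left is on the hard stop: tip at 70.3 mm, force up to 17 N with no further motion. Next is right, in the same orientation.

```bash
python3 -m inch '[{"x":0,"y":-20,"z":0,"twist":0},{"x":0,"y":-30,"z":0,"twist":0},{"x":0,"y":0,"z":-40,"twist":0},{"x":0,"y":0,"z":-40,"twist":0},{"x":0,"y":0,"z":-40,"twist":0},{"x":0,"y":0,"z":-40,"twist":0},{"x":0,"y":0,"z":-30,"twist":0},{"x":0,"y":0,"z":-7,"twist":0},{"x":0,"y":0,"z":0,"twist":0},{"x":0,"y":0,"z":0,"twist":0}]'; python3 d.py right
```

```text
t: 5.65
tool_pos: [0.5397, -0.0297, 0.3044]
orientation: [-1.568, -0.086, 0.087]
force: [0.2, 0.8, -0.6]
opening: 0.0005
t 5.65 tip [ 0.5396 -0.0296  0.1184] heading deg 6.31 tilt [-5.e-04  6.e-04 -1.e+00] F [ 0.2  0.8 -0.6] op 0.0005
to hover 90mm, tool mm [-2.8 28.4 -0.4]
```

```bash
python3 -m inch '[{"x":-3,"y":0,"z":0,"twist":0},{"x":0,"y":20,"z":0,"twist":0},{"x":0,"y":15,"z":0,"twist":0},{"x":0,"y":4,"z":0,"twist":0},{"x":0,"y":0,"z":0,"twist":0},{"x":0,"y":0,"z":0,"twist":0}]'; python3 -m inch '[{"x":0,"y":2,"z":0,"twist":0},{"x":0,"y":2,"z":0,"twist":0},{"x":0,"y":2,"z":0,"twist":0},{"x":0,"y":2,"z":0,"twist":0},{"x":0,"y":0,"z":0,"twist":0},{"x":0,"y":0,"z":0,"twist":0}]'; for i in 1 ; do python3 -m inch '[{"x":0,"y":1,"z":0,"twist":0},{"x":0,"y":0,"z":0,"twist":0},{"x":0,"y":0,"z":0,"twist":0}]'; done; python3 d.py right
```

```text
t: 6.25
tool_pos: [0.537, -0.0307, 0.2661]
orientation: [-1.569, -0.087, 0.086]
force: [-0.1, 0.1, 0.3]
opening: 0.0005
t: 6.85
tool_pos: [0.5372, -0.031, 0.2584]
orientation: [-1.569, -0.087, 0.085]
force: [0.2, -0.2, 4.9]
opening: 0.0004
t: 7.15
tool_pos: [0.5372, -0.031, 0.2574]
orientation: [-1.569, -0.087, 0.085]
force: [0.0, -0.1, 5.2]
opening: 0.0005
t 7.15 tip [ 0.5374 -0.031   0.0714] heading deg 6.3 tilt [ 1.4e-03 -2.0e-04 -1.0e+00] F [ 0.  -0.1  5.2] op 0.0005
to hover 90mm, tool mm [ -0.5 -18.6   0.8]
```

```bash
for i in 1 2; do python3 -m inch '[{"x":0,"y":1,"z":0,"twist":0},{"x":0,"y":0,"z":0,"twist":0},{"x":0,"y":0,"z":0,"twist":0}]'; done; python3 -m inch '[{"x":0,"y":1,"z":0,"twist":0},{"x":0,"y":0,"z":0,"twist":0},{"x":0,"y":0,"z":0,"twist":0}]'
```

```text
t: 7.45
tool_pos: [0.5372, -0.031, 0.2564]
orientation: [-1.569, -0.087, 0.085]
force: [0.3, 0.3, 4.9]
opening: 0.0004
t: 7.75
tool_pos: [0.5372, -0.031, 0.2563]
orientation: [-1.569, -0.087, 0.085]
force: [-3.5, 0.7, 12.7]
opening: 0.0004
t: 8.05
tool_pos: [0.5373, -0.031, 0.2562]
orientation: [-1.569, -0.088, 0.085]
force: [-7.4, 0.5, 21.9]
opening: 0.0003
```

Right is home as well. Now I'll lift and turn for the long sides.

```bash
python3 -m inch '[{"x":0,"y":-20,"z":0,"twist":0},{"x":0,"y":-40,"z":0,"twist":0},{"x":0,"y":-20,"z":25,"twist":0},{"x":0,"y":0,"z":40,"twist":0},{"x":0,"y":0,"z":35,"twist":0},{"x":0,"y":0,"z":0,"twist":0}]';  python3 d.py back; python3 -c "
from plant import robot;print(robot.read_state()['q'])"
```

```text
t: 8.65
tool_pos: [0.5251, 0.0717, 0.3335]
orientation: [-1.568, -0.088, 0.089]
force: [-0.3, -0.6, 0.0]
opening: 0.0003
t 8.65 tip [0.5249 0.0719 0.1475] heading deg 6.49 tilt [-7.0e-04  1.3e-03 -1.0e+00] F [-0.3 -0.6  0. ] op 0.0003
to hover 90mm, tool mm [64.8 57.4 -5.4]
[ 3.84661157e-02 -1.37574030e-02  1.76953327e+00  1.34087709e-03
  1.38646592e+00 -7.51152968e-02]
```

```bash
python3 -m inch '[{"x":20,"y":0,"z":0,"twist":0},{"x":0,"y":0,"z":0,"twist":-0.142},{"x":0,"y":0,"z":0,"twist":-0.142},{"x":0,"y":0,"z":0,"twist":-0.142},{"x":0,"y":0,"z":0,"twist":-0.142},{"x":0,"y":0,"z":0,"twist":-0.142},{"x":0,"y":0,"z":0,"twist":-0.142},{"x":0,"y":0,"z":0,"twist":-0.142},{"x":0,"y":0,"z":0,"twist":-0.142},{"x":0,"y":0,"z":0,"twist":-0.142},{"x":0,"y":0,"z":0,"twist":-0.142},{"x":0,"y":0,"z":0,"twist":-0.142}]';  python3 -m inch '[{"x":0,"y":0,"z":0,"twist":0},{"x":0,"y":0,"z":0,"twist":0}]'; python3 d.py back
```

```text
t: 9.85
tool_pos: [0.5456, 0.0699, 0.333]
orientation: [-1.156, -1.286, 1.288]
force: [0.1, 0.6, 0.1]
opening: 0.0002
t: 10.05
tool_pos: [0.5456, 0.0702, 0.3333]
orientation: [-1.162, -1.279, 1.28]
force: [0.2, 0.2, 0.0]
opening: 0.0006
t 10.05 tip [0.5455 0.0701 0.1473] heading deg 95.53 tilt [-8.e-04 -2.e-04 -1.e+00] F [0.2 0.2 0. ] op 0.0006
to hover 90mm, tool mm [ -0.4  57.3 -44.6]
```

```bash
python3 -m inch '[{"x":0,"y":0,"z":-25,"twist":0},{"x":0,"y":10,"z":-19,"twist":0},{"x":0,"y":35,"z":0,"twist":0},{"x":0,"y":18,"z":0,"twist":0},{"x":0,"y":4,"z":0,"twist":0},{"x":0,"y":0,"z":0,"twist":0},{"x":0,"y":0,"z":0,"twist":0}]';python3 d.py back
```

```text
t: 10.75
tool_pos: [0.59, 0.0751, 0.2681]
orientation: [-1.162, -1.284, 1.282]
force: [0.1, 0.2, -0.4]
opening: 0.0006
t 10.75 tip [0.5903 0.0751 0.0821] heading deg 95.73 tilt [ 0.0018  0.     -1.    ] F [ 0.1  0.2 -0.4] op 0.0006
to hover 90mm, tool mm [-1.  -7.9  0.5]
```

```bash
python3 -m inch '[{"x":0,"y":2,"z":0,"twist":0},{"x":0,"y":2,"z":0,"twist":0},{"x":0,"y":2,"z":0,"twist":0},{"x":0,"y":2,"z":0,"twist":0},{"x":0,"y":2,"z":0,"twist":0},{"x":0,"y":0,"z":0,"twist":0},{"x":0,"y":0,"z":0,"twist":0}]'; for i in 1 2; do python3 -m inch '[{"x":0,"y":1,"z":0,"twist":0},{"x":0,"y":0,"z":0,"twist":0},{"x":0,"y":0,"z":0,"twist":0}]'; done; python3 d.py back
```

```text
t: 11.45
tool_pos: [0.5899, 0.0752, 0.2576]
orientation: [-1.161, -1.285, 1.283]
force: [-0.0, 0.0, 4.7]
opening: 0.0005
t: 11.75
tool_pos: [0.5899, 0.0752, 0.2565]
orientation: [-1.161, -1.285, 1.283]
force: [1.3, 0.6, 5.1]
opening: 0.0003
t: 12.05
tool_pos: [0.5899, 0.0752, 0.2563]
orientation: [-1.161, -1.285, 1.283]
force: [-1.7, -0.2, 11.4]
opening: -0.0
t 12.05 tip [0.5902 0.0752 0.0703] heading deg 95.8 tilt [ 0.0016  0.     -1.    ] F [-1.7 -0.2 11.4] op -0.0
to hover 90mm, tool mm [ -1.2 -19.7   0.4]
```

```bash
python3 -m inch '[{"x":0,"y":1,"z":0,"twist":0},{"x":0,"y":0,"z":0,"twist":0},{"x":0,"y":0,"z":0,"twist":0}]'; python3 -m inch '[{"x":0,"y":-20,"z":0,"twist":0},{"x":0,"y":-30,"z":0,"twist":0},{"x":0,"y":0,"z":40,"twist":0},{"x":0,"y":0,"z":40,"twist":0},{"x":0,"y":0,"z":35,"twist":0},{"x":0,"y":0,"z":12,"twist":0},{"x":0,"y":0,"z":0,"twist":0},{"x":0,"y":0,"z":0,"twist":0}]'; python3 d.py front
```

```text
t: 12.35
tool_pos: [0.59, 0.0752, 0.2562]
orientation: [-1.161, -1.285, 1.283]
force: [-6.1, 0.4, 18.7]
opening: 0.0003
t: 13.15
tool_pos: [0.4634, 0.0623, 0.3039]
orientation: [-1.16, -1.284, 1.283]
force: [-1.1, 0.1, 0.1]
opening: 0.0002
t 13.15 tip [0.4636 0.0623 0.1179] heading deg 95.79 tilt [ 8.e-04  0.e+00 -1.e+00] F [-1.1  0.1  0.1] op 0.0002
to hover 90mm, tool mm [-1.3 27.9  0.4]
```

```bash
python3 -m inch '[{"x":0,"y":20,"z":0,"twist":0},{"x":0,"y":14,"z":0,"twist":0},{"x":0,"y":4,"z":0,"twist":0},{"x":0,"y":2,"z":0,"twist":0},{"x":0,"y":2,"z":0,"twist":0},{"x":0,"y":2,"z":0,"twist":0},{"x":0,"y":2,"z":0,"twist":0},{"x":0,"y":0,"z":0,"twist":0},{"x":0,"y":0,"z":0,"twist":0}]';  for i in 1 2; do python3 -m inch '[{"x":0,"y":1,"z":0,"twist":0},{"x":0,"y":0,"z":0,"twist":0},{"x":0,"y":0,"z":0,"twist":0}]'; done; python3 d.py front
```

```text
t: 14.05
tool_pos: [0.4636, 0.0623, 0.2581]
orientation: [-1.16, -1.284, 1.283]
force: [-0.4, 1.1, -0.5]
opening: 0.0003
t: 14.35
tool_pos: [0.4635, 0.0624, 0.2573]
orientation: [-1.161, -1.284, 1.283]
force: [-0.8, 0.1, 6.8]
opening: 0.0006
t: 14.65
tool_pos: [0.4635, 0.0623, 0.2564]
orientation: [-1.161, -1.284, 1.283]
force: [-0.8, 0.1, 5.6]
opening: 0.0005
t 14.65 tip [0.4638 0.0623 0.0704] heading deg 95.8 tilt [ 0.0013  0.     -1.    ] F [-0.8  0.1  5.6] op 0.0005
to hover 90mm, tool mm [ -1.3 -19.6   0.6]
```

```bash
for i in 1 2; do python3 -m inch '[{"x":0,"y":1,"z":0,"twist":0},{"x":0,"y":0,"z":0,"twist":0},{"x":0,"y":0,"z":0,"twist":0}]'; done
```

```text
t: 14.95
tool_pos: [0.4636, 0.0624, 0.2562]
orientation: [-1.161, -1.284, 1.283]
force: [-4.9, -0.1, 13.5]
opening: 0.0004
t: 15.25
tool_pos: [0.4637, 0.0624, 0.2562]
orientation: [-1.161, -1.284, 1.283]
force: [-11.4, -0.8, 23.8]
opening: 0.0007
```

All four are on their stops. I'll lift well clear and check with the cameras.

```bash
python3 -m inch '[{"x":0,"y":-20,"z":0,"twist":0},{"x":0,"y":-40,"z":0,"twist":0},{"x":0,"y":-45,"z":0,"twist":0},{"x":0,"y":-45,"z":0,"twist":0},{"x":40,"y":0,"z":20,"twist":0},{"x":45,"y":0,"z":10,"twist":0},{"x":45,"y":0,"z":0,"twist":0},{"x":45,"y":0,"z":0,"twist":0},{"x":45,"y":0,"z":0,"twist":0},{"x":45,"y":0,"z":0,"twist":0},{"x":0,"y":0,"z":0,"twist":0},{"x":0,"y":0,"z":0,"twist":0}]'
python3 - <<'E'
from plant import imaging
from h import *
for n in ("top","side"):
    c=imaging.read_camera(n); np.savez(n+"1.npz",**c)
    if n=="side":
        cv2.imwrite("pics/side2.png",cv2.resize(c["color"][150:270,180:420,::-1],None,fx=3,fy=3,interpolation=cv2.INTER_CUBIC))
    else: cv2.imwrite("pics/top2.png",c["color"][:,:,::-1])
for n in ("top0","top1","side0","side1"):
    c=load(n+".npz");P=cloud(c);h=cv2.cvtColor(c["color"],cv2.COLOR_RGB2HSV)
    m=((h[...,0]<20)&(h[...,0]>3)&(h[...,1]>150)&(h[...,2]>90)).astype(np.uint8)
    k,l,s,ce=cv2.connectedComponentsWithStats(m)
    for i in range(1,k):
        if s[i,4]<100: continue
        g=(l==i)&(c["depth"]>0); p=P[g]
        if abs(p[:,0].mean()-.527)>.15: continue
        print(n,s[i,4],np.median(p,0).round(4))
    b=(h[...,0]>98)&(h[...,0]<118)&(h[...,1]>120)&(c["depth"]>0); p=P[b];p=p[(p[:,1]<-.03)&(p[:,1]>-.3)&(p[:,0]<.75)&(p[:,2]>.01)]
    print(n,"mug",len(p),np.median(p,0).round(4))
    w=(h[...,1]<40)&(h[...,2]>190)&(c["depth"]>0);p=P[w];p=p[(np.hypot(p[:,0]-.527,p[:,1]-.068)<.15)&(p[:,2]>.05)]
    if len(p): print(n,"white z",len(p),np.median(p,0).round(4))
E
```

```text
t: 16.45
tool_pos: [0.4061, 0.3237, 0.403]
orientation: [-1.158, -1.284, 1.286]
force: [0.3, -1.2, 0.2]
opening: 0.0006
top0 637 [0.5908 0.075  0.0748]
top0 352 [ 0.5365 -0.0304  0.0742]
top0 345 [0.5178 0.1655 0.076 ]
top0 636 [0.4633 0.0622 0.0757]
top0 mug 97 [ 0.5704 -0.119   0.087 ]
top0 white z 1737 [0.5338 0.0648 0.0619]
top1 627 [0.59   0.0753 0.0682]
top1 351 [ 0.5368 -0.0306  0.0679]
top1 340 [0.518  0.166  0.0687]
top1 621 [0.4632 0.0624 0.0684]
top1 mug 76 [ 0.5718 -0.129   0.0877]
top1 white z 1872 [0.5311 0.0627 0.062 ]
side0 380 [0.5875 0.0625 0.0776]
side0 686 [0.4655 0.0819 0.0786]
side0 275 [ 0.5304 -0.0373  0.0775]
side0 mug 1 [ 0.5459 -0.1724  0.0518]
side1 190 [0.5139 0.1589 0.0712]
side1 358 [0.5876 0.0644 0.0712]
side1 476 [0.4609 0.05   0.0713]
side1 264 [ 0.5341 -0.0373  0.0712]
side1 mug 0 [nan nan nan]
  return _methods._mean(a, axis=axis, dtype=dtype,
  ret = um.true_divide(
```

View pics/side2.png

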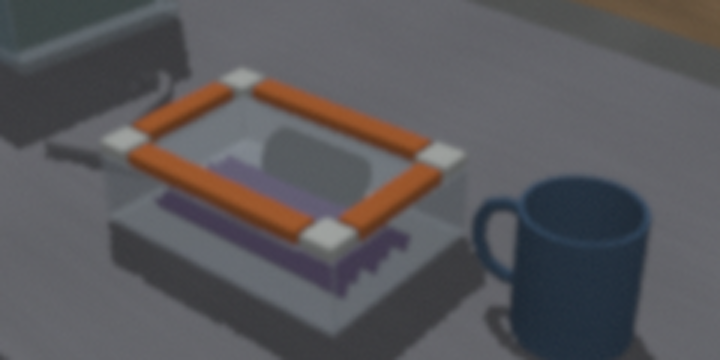

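View pics/top2.png

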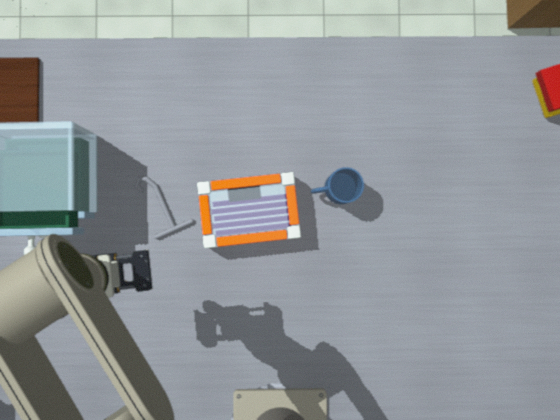

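The side view shows all four sections flush with the white corners. In the top view the tub (198–300, 172–247), mug (345,185) and extractor (140–195, 177–238) sit at the same pixels as at the start. Handing in.

```bash
python3 -c "
from plant import robot;print(robot.read_state()['force']);robot.close_job()"
```

```text
[ 0.48365613 -0.82932236  0.2253992 ]
the job is handed in; nothing more can be done
```

All four orange sections are pressed home, and the job was handed in at about 16.6 s; no verdict is reported. I pressed left, right, back and front in turn, at the middle of each, with the closed fingertips. Each press ended on the hard stop with the tip at about 70 mm and 17–24 N.

**Section heights:** the side camera reads all four tops at 71.2–71.3 mm; the three it read at the start were at about 78 mm. The top camera reads 67.9–68.7 mm, down from 74–76 mm. The two cameras differ by about 3 mm, but each shows the four level with each other, and the side picture shows them flush with the white corners.

**Nothing shoved:** the section centres moved no more than about 1 mm. The mug and extractor are at the same pixels in the top view. My colour-mask position for the mug was unreliable (too few pixels, about 10 mm apart between the two pictures), so for the mug and extractor I relied on comparing the pictures. The arm ended clear of everything, with force readings near zero.

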